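# Blue trimming tool back into the tool crock

## Robot

A 6-joint arm with a two-finger parallel gripper is mounted at the origin on the work surface. World frame = base frame: x ahead of the robot, y to its left, z up, the work surface at z = 0. Lengths are in m, angles in rad, forces in N, time in s.
With the tool pointing down it reaches from about 0.35 to 0.85 m from the base axis. Payload 8.1 kg.
Tool frame: the origin (TCP) lies between the finger pads; the fingertips stand 11 mm ahead of it and the grasp point (between the pads) lies 8 mm behind it (tips_ahead is the z of the fingertips in the tool frame, in m); z points along the fingers, y is the line along which they close (so a half turn about z gives the same grasp; the last joint's range is limited). The gripper opens to 93 mm and grips with 3 to 60 N. Pads are 15 mm wide; open, the fingers measure 128 mm over their backs; the gripper's body (75 mm by 188 mm) begins 65 mm behind the grasp point.
Start: joints at [1.071, 0.13, 1.488, -0, 1.523, -0.085], TCP at [0.242, 0.549, 0.23] pointing down, gripper open.
Joint ranges: [-2.96, 2.96], [-0.89, 2.26], [0.02, 2.5], [-1.34, 4.48], [0, 2.73], [-2.66, 2.66]. Speed limits (rad/s): [2.39, 2.39, 2.79, 3.14, 3.14, 3.14].

## Interface

Orientations are given as a rotation vector (axis times angle).
In Python, from plant import read_state, read_camera, close_job, tips_ahead gives the robot as it stands. The module is installed in compiled form; this text tells all that it offers.
- The arm moves only by the tool move_arm, never from a script. Its argument "plan" is a list of rows, each a list of 7 numbers: the turn, a rotation vector about the tool's x, y, z in units of 6 degrees (1.0 is 6 degrees), then the shift along the tool's x, y, z in units of 25 mm (1.0 is 25 mm), then the finger opening in mm, from 0 to 93. A call has exactly 10 rows; each row shifts and turns the commanded pose from where the row before left it, along the tool's axes as they then stand; what a row does not reach is not made up. A row lasts 1/10 s, in which the tool goes at most 50 mm and 8.59 degrees, less where a joint would pass 70% of its speed; a pose out of reach is approached as far as the arm can. A call is refused whole if a number of a shift passes 1 or a number of a turn 1, either way. A call with a gripper value outside its range is refused whole. The fingers move at their own pace and stop on an object; "force" is the grip in N (left out, the last holds). Time passes only in rows, so rows that do not move let the fingers close, or fill a call up. It gives the time, the measured TCP pose, the force, the opening and the grip force at its end, in the units of the state.
- read_state(): the state, without advancing time (a new reading comes with each control period).
- read_camera(name): name is "scene" or "top" or "wrist"; returns a dict with "frame" (384x512x3 uint8, red, green, blue), "z_map" (384x512 float32, m along the optical axis (not along the pixel's ray), 0 where there is no reading), "fx", "fy", "cx", "cy" (pixels), "distortion" ([k1, k2, p1, p2, k3] as OpenCV has them; the pictures are not rectified), "rvec" (rotation vector, rad) and "tvec" (3), from world to camera coordinates, as OpenCV has them. Camera axes: x right, y down, z forward; pixel columns grow to the right and rows downward; lengths in m; the calibration is good to about 2 mm. A picture is of the moment at which its call begins.
- close_job(): hands the job in; it is judged then, once.
The state is a dict: "t": time; "q": joint angles; "dq": joint speeds; "joint_torque": joint torques, N m; "tool_pos": TCP position; "orientation": TCP orientation; "force": force on the tool from outside, world axes, zero at the start; "wrist_torque": the same for the moment, N m; "opening": finger opening in m; "gripper_force": force on a finger pad.
Only numpy, scipy, OpenCV 4.12 (cv2) and the standard library are available. Lean on these libraries where they do the work, as an engineer would, in place of code of your own. Each camera call takes 0.05 s, during which the arm holds its last target. There are 200 camera calls.

## Task

The pottery tools have dried in the white plaster drying block. Take the blue-handled loop tool out and stand it in the terracotta tool crock, head up, lowering it in gently rather than dropping it. Leave the other two tools standing in the block and the crock standing on the table.

Things in the scene. Friction and masses are not known exactly. Their poses are not given: they have to be found in the camera images.
- blue_tool_mid (a point): Centre of the blue-handled loop tool, 170 mm long, 45 g, upright in a hole of the drying block, z up to its head. From the foot: round handle 16 mm thick, 142 mm long; brass collar 6 mm; steel wire loop 17 mm wide, 22 mm high. The point is 85 mm above the foot. Grip it from above at the handle's top end, 45 mm above this point, fingers closing square to the row of tools.
- red_tool_mid (a point): Centre (85 mm above the foot) of the red-handled loop tool, same size and shape as the blue one, z up; it stays in the block. The drying block is white plaster, fixed, 180 x 60 mm and 55 mm high, with three loose-fitting upright holes 20 mm wide and 45 mm deep (floor 10 mm above the table).
- plain_tool_mid (a point): Centre (85 mm above the foot) of the plain pale-wood-handled needle tool, same handle and length, a steel point for a head, z up; it stays in the block. The three holes are 60 mm apart in a row along the block, any tool in any hole, so the three centres show how the row runs. Their heads reach 180 mm above the table: carry clear of them.
- crock: Terracotta tool crock: round, straight, open cup, loose, empty, 0.7 kg, on the table. 72 mm outside diameter, 95 mm high, walls and floor 5 mm thick (62 mm wide, 90 mm deep inside). Origin: centre of its underside, z up. A tool let go in it may lean on the rim by up to about 28 degrees: that is fine. The mug, jar and bowls nearby are not it.

How it is judged:
At the end, for the whole second after the job is handed in: Blue tool at rest head up in the crock, tilt under 34 deg, its centre 65-105 mm above the crock's underside and within 35 mm of its axis; crock at rest on the table, tilt under 6 deg; red and plain tools still in the block, centres moved under 30 mm, tilt under 17 deg (horizontal distance between blue_tool_mid and crock below 0.035 m and z of blue_tool_mid in the frame of crock between 0.065 and 0.105 m and angle between blue_tool_mid's own z axis and vertical below 0.6 rad and angle between crock's own z axis and vertical below 0.1 rad and height (world z) of crock below 0.01 m and linear speed of each of blue_tool, crock below 0.03 m/s and not (distance of red_tool_mid from where it was at the start of the episode above 0.03 m or angle between red_tool_mid's own z axis and vertical above 0.3 rad) and not (distance of plain_tool_mid from where it was at the start of the episode above 0.03 m or angle between plain_tool_mid's own z axis and vertical above 0.3 rad)); the robot touches nothing.
It fails at once if the red or the plain tool is pulled out, knocked or tipped (centre moved over 30 mm or leaning over 17 degrees) ((distance of red_tool_mid from where it was at the start of the episode above 0.03 m or angle between red_tool_mid's own z axis and vertical above 0.3 rad) or (distance of plain_tool_mid from where it was at the start of the episode above 0.03 m or angle between plain_tool_mid's own z axis and vertical above 0.3 rad)).
It fails at once if the crock is tipped by more than 20 degrees (angle between crock's own z axis and vertical above 0.35 rad).
It fails at once if the blue tool is dropped into the crock (faster than 0.9 m/s inside it, a fall of about 40 mm) (horizontal distance between blue_tool_mid and crock below 0.035 m and z of blue_tool_mid in the frame of crock below 0.18 m and linear speed of blue_tool above 0.9 m/s).
It also fails if it takes over 40 s, if anything falls off the work surface, if the arm or the gripper's body presses on something with over 40 N, if the wrist force passes 120 N, or if a joint passes its speed limit or range.

## Working session

There is one attempt and no reset: what is moved stays moved. The work goes in short steps, Python scripts to look and compute and a tool call to move; the robot and the scene stay as the last step left them, time stands still between calls to the robot, and variables do not carry over. Pictures are saved under pics/ and viewed, at most 10 in all, crops included, and the job is handed in when it is done.

Besides the shell and the picture viewer there is one more tool, called after ">>>" in YAML: its name, and indented under it one key for each argument. move_arm: Moves the arm, as the interface text tells. Its arguments: {"type":"object","properties":{"plan":{"type":"array","items":{"type":"array","items":{"type":"number"}}},"force":{"type":"number"}},"required":["plan"]}

```bash
mkdir -p pics; cat > h.py <<'E'
import numpy as np, cv2
from plant import read_state, read_camera, close_job, tips_ahead
def cam(n):
    c=read_camera(n); c['K']=np.array([[c['fx'],0,c['cx']],[0,c['fy'],c['cy']],[0,0,1.]]); c['R']=cv2.Rodrigues(np.array(c['rvec'],float))[0]; c['t']=np.array(c['tvec'],float); c['D']=np.array(c['distortion'],float); return c
def cloud(c):
    h,w=c['z_map'].shape; u,v=np.meshgrid(np.arange(w),np.arange(h))
    p=cv2.undistortPoints(np.stack([u,v],-1).reshape(-1,1,2).astype(float),c['K'],c['D']).reshape(h,w,2)
    z=c['z_map'].astype(float); P=np.dstack([p[...,0]*z,p[...,1]*z,z])
    return (P-c['t'])@c['R']
E
python3 - <<'E'
from h import *
for n in ('scene','top'):
    c=cam(n); np.savez(f'{n}.npz',**{k:c[k] for k in('frame','z_map','K','R','t','D')})
    cv2.imwrite(f'pics/{n}.png',c['frame'][...,::-1]); print(n,-c['R'].T@c['t'])
print(read_state())
E
```

```text
scene [ 0.9307371  -0.11965535  0.72299513]
top [ 0.41946016 -0.00481247  0.94300724]
{'t': 0.1, 'q': array([ 1.07057881e+00,  1.31091436e-01,  1.48914156e+00,  1.59888736e-05,
        1.52300677e+00, -8.54084718e-02]), 'dq': array([ 0.00084594, -0.00271066, -0.00201438, -0.00087293, -0.00062928,
       -0.00068372]), 'joint_torque': array([ 1.32325378e-03, -5.61345112e+01, -4.93093729e+01,  7.70126260e-02,
        2.92678090e-02, -6.83876260e-05]), 'tool_pos': array([0.24155419, 0.54869765, 0.2287047 ]), 'orientation': array([-6.46819041e-01, -3.07378275e+00,  2.46952442e-03]), 'force': array([-0.2294557 , -0.08737038,  0.66680633]), 'wrist_torque': array([-0.04159011, -0.03246018,  0.00202645]), 'gripper_force': 0.0, 'opening': 0.09269379187635425}
```

View pics/scene.png

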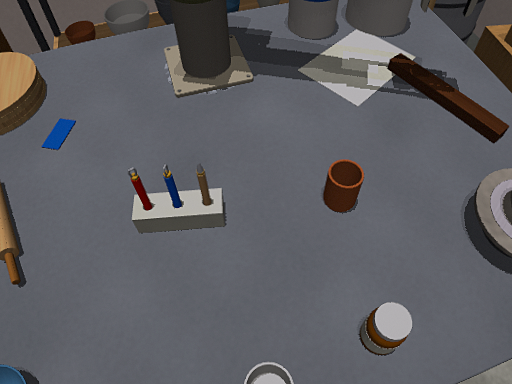

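View pics/top.png

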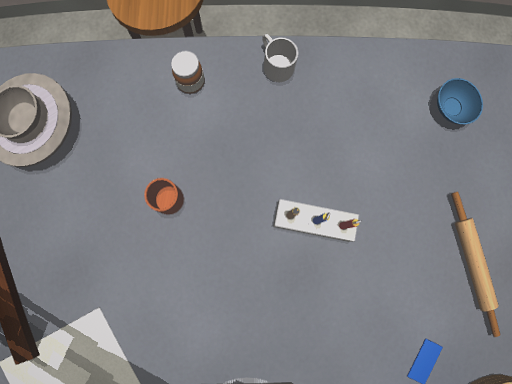

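The scene view shows the block with red (145,190), blue in the middle (172,187) and plain (205,187), and the crock at (343,187). In the top view the blue tool is at (320,218) and the crock at (161,195). Next I'll measure them from colour masks.

```bash
cat > m.py <<'E'
from h import *
def load(n): return dict(np.load(n+'.npz'))
def fitc(p):
    A=np.c_[2*p,np.ones(len(p))]; s=np.linalg.lstsq(A,(p**2).sum(1),rcond=None)[0]; return s[:2],np.sqrt(s[2]+s[:2]@s[:2])
for n,bx in (('scene',dict(red=(120,160,160,215),blue=(158,160,186,212),plain=(192,160,215,208),crock=(320,150,370,215),block=(125,180,230,235))),('top',dict(red=(335,214,362,234),blue=(310,208,332,226),plain=(284,204,300,222),crock=(140,172,185,218),block=(270,195,362,245)))):
    c=load(n); P=cloud(c); hsv=cv2.cvtColor(c['frame'],cv2.COLOR_RGB2HSV); H,S,V=[hsv[...,i].astype(int) for i in range(3)]
    for k,(a,b,e,f) in bx.items():
        box=np.zeros(H.shape,bool); box[b:f,a:e]=1; box&=c['z_map']>0
        if k=='crock':
            m=box&(P[...,2]>.088)&(P[...,2]<.1)&(S>100); p=P[m]; print(n,k,len(p),*[np.round(x,4) for x in fitc(p[:,:2])],p[:,2].mean())
        elif k=='block':
            m=box&(abs(P[...,2]-.055)<.004)&(S<50); p=P[m]; print(n,k,cv2.minAreaRect(p[:,:2].astype(np.float32)),p[:,2].mean())
        else:
            m=box&(P[...,2]>.07)&(P[...,2]<.2)
            for lo,hi in((.065,.09),(.09,.12),(.12,.149),(.158,.19)):
                q=P[m&(P[...,2]>lo)&(P[...,2]<hi)]
                if len(q): print(n,k,len(q),np.round(np.median(q,0),4),np.round(q[:,:2].min(0),4),np.round(q[:,:2].max(0),4))
E
python3 m.py
```

```text
scene red 50 [ 0.4707 -0.2183  0.0795] [ 0.4637 -0.2277] [ 0.4732 -0.2116]
scene red 87 [ 0.4711 -0.2186  0.1048] [ 0.4634 -0.2278] [ 0.4731 -0.2119]
scene red 91 [ 0.4707 -0.2181  0.1358] [ 0.4622 -0.2276] [ 0.4732 -0.2119]
scene red 55 [ 0.466  -0.2207  0.1647] [ 0.4573 -0.228 ] [ 0.473  -0.2127]
scene blue 43 [ 0.4835 -0.1607  0.0802] [ 0.4766 -0.1691] [ 0.4858 -0.1538]
scene blue 82 [ 0.4835 -0.1612  0.1062] [ 0.4776 -0.1696] [ 0.486  -0.1539]
scene blue 82 [ 0.4835 -0.161   0.1349] [ 0.4773 -0.1697] [ 0.4858 -0.1541]
scene blue 50 [ 0.4768 -0.1615  0.166 ] [ 0.4708 -0.1674] [ 0.4843 -0.1557]
scene plain 43 [ 0.496  -0.1025  0.08  ] [ 0.4911 -0.1098] [ 0.4981 -0.0949]
scene plain 76 [ 0.4963 -0.1027  0.1053] [ 0.4908 -0.11  ] [ 0.4992 -0.0948]
scene plain 80 [ 0.496  -0.1025  0.1347] [ 0.4914 -0.1101] [ 0.4986 -0.0947]
scene plain 50 [ 0.4927 -0.1027  0.166 ] [ 0.4883 -0.1082] [ 0.4958 -0.0964]
scene crock 314 [0.5349 0.1741] 0.0335 0.09315106160874609
scene block ((0.4771992564201355, -0.16134779155254364), (0.1812208741903305, 0.06352517753839493), 77.86469268798828) 0.05451373
[... 392 characters left out ...]
4758 -0.1544  0.106 ] [ 0.47   -0.1617] [ 0.4843 -0.1529]
top blue 24 [ 0.4751 -0.1544  0.1368] [ 0.4698 -0.1612] [ 0.4846 -0.1532]
top blue 44 [ 0.4776 -0.1596  0.1613] [ 0.4707 -0.1675] [ 0.4839 -0.155 ]
top plain 9 [ 0.4863 -0.0951  0.0749] [ 0.4809 -0.1024] [ 0.4938 -0.094 ]
top plain 13 [ 0.4838 -0.096   0.1009] [ 0.4809 -0.1034] [ 0.4906 -0.0939]
top plain 16 [ 0.4849 -0.095   0.1334] [ 0.4809 -0.1023] [ 0.4918 -0.094 ]
top plain 40 [ 0.4873 -0.1004  0.1656] [ 0.4823 -0.1084] [ 0.4943 -0.095 ]
top crock 233 [0.5338 0.1749] 0.0331 0.09589452366531515
top block ((0.4774252474308014, -0.16049937903881073), (0.18034301698207855, 0.061935991048812866), 78.29285430908203) 0.05634293459021989
```

>>> move_arm:
  plan:
    - [0,0,1,0,0,0,93]
    - [0,0,1,0,0,0,93]
    - [0,0,1,0,0,0,93]
    - [0,0,1,0,0,0,93]
    - [0,0,1,0,0,0,93]
    - [0,0,1,0,0,0,93]
    - [0,0,1,0,0,0,93]
    - [0,0,1,0,0,0,93]
    - [0,0,1,0,0,0,93]
    - [0,0,1,0,0,0,93]

```text
t: 1.1
tool_pos: [0.2416, 0.5488, 0.229]
orientation: [2.102, 2.334, -0.002]
force: [-0.1, 0.9, 1.0]
opening: 0.0931
gripper_force: 0.0
```

>>> move_arm:
  plan:
    - [0,0,1,0,0,0,93]
    - [0,0,1,0,0,0,93]
    - [0,0,1,0,0,0,93]
    - [0,0,0,-1,0.58,0,93]
    - [0,0,0,-1,0.58,0,93]
    - [0,0,0,-1,0.58,0,93]
    - [0,0,0,-1,0.58,0,93]
    - [0,0,0,-1,0.58,0,93]
    - [0,0,0,-1,0.58,0,93]
    - [0,0,0,-1,0.58,0,93]

```text
t: 2.1
tool_pos: [0.3054, 0.3558, 0.2292]
orientation: [2.437, 1.982, -0.001]
force: [1.1, -0.4, -0.2]
opening: 0.0928
gripper_force: 0.0
```

>>> move_arm:
  plan:
    - [0,0,0,-1,0.58,0,93]
    - [0,0,0,-1,0.58,0,93]
    - [0,0,0,-1,0.58,0,93]
    - [0,0,0,-1,0.58,0,93]
    - [0,0,0,-1,0.58,0,93]
    - [0,0,0,-1,0.58,0,93]
    - [0,0,0,-1,0.58,0,93]
    - [0,0,0,-1,0.58,0,93]
    - [0,0,0,-1,0.58,0,93]
    - [0,0,0,-1,0.58,0,93]

```text
t: 3.1
tool_pos: [0.3964, 0.0816, 0.2294]
orientation: [-2.437, -1.982, 0.0]
force: [0.0, 0.1, -0.0]
opening: 0.093
gripper_force: 0.0
```

>>> move_arm:
  plan:
    - [0,0,0,-1,0.58,0,93]
    - [0,0,0,-1,0.58,0,93]
    - [0,0,0,-1,0.58,0,93]
    - [0,0,0,-1,0.58,0,93]
    - [0,0,0,-1,0.58,0,93]
    - [0,0,0,-1,0.58,0,93]
    - [0,0,0,-1,0.58,0,93]
    - [0,0,0,-1,0.58,0,93]
    - [0,0,0,-0.86,0.56,0,93]
    - [0,0,0,0,0,0,93]

```text
t: 4.1
tool_pos: [0.4786, -0.1629, 0.2289]
orientation: [-2.44, -1.979, 0.002]
force: [-0.5, 0.8, 0.2]
opening: 0.0932
gripper_force: 0.0
```

```bash
python3 - <<'E'
from h import *
c=cam('wrist'); cv2.imwrite('pics/w1.png',c['frame'][...,::-1]); s=read_state(); print(s['tool_pos'],s['orientation'],s['q'])
R=cv2.Rodrigues(s['orientation'])[0]; print(R.round(3))
print(((R.T@(np.array([.4775,-.1613,.132])-s['tool_pos']))/.025).round(2))
E
```

```text
[ 0.47827649 -0.16143277  0.2289394 ] [-2.43846842e+00 -1.97869133e+00  1.04808625e-03] [-4.27118257e-01 -1.27594783e-01  1.74770348e+00 -1.17561817e-05
  1.52295793e+00 -2.19686964e-01]
[[ 0.206  0.979 -0.001]
 [ 0.979 -0.206  0.001]
 [ 0.    -0.001 -1.   ]]
[-0.   -0.03  3.88]
```

View pics/w1.png

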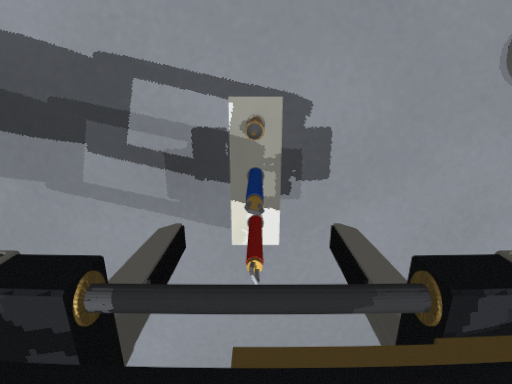

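The wrist view shows the row centred between the fingers near column 255: plain at (255,128), blue at (255,190) and red at (255,240). The lateral alignment is good, so I'll descend and close.

>>> move_arm:
  plan:
    - [0,0,0,0,-0.03,0.5,93]
    - [0,0,0,0,0,0.5,93]
    - [0,0,0,0,0,0.5,93]
    - [0,0,0,0,0,0.5,93]
    - [0,0,0,0,0,0.5,93]
    - [0,0,0,0,0,0.5,93]
    - [0,0,0,0,0,0.5,93]
    - [0,0,0,0,0,0.38,93]
    - [0,0,0,0,0,0,93]
    - [0,0,0,0,0,0,60]

```text
t: 5.15
tool_pos: [0.4778, -0.1605, 0.1326]
orientation: [-2.437, -1.982, 0.0]
force: [0.1, 0.6, 0.8]
opening: 0.0891
gripper_force: 0.0
```

>>> move_arm:
  plan:
    - [0,0,0,0,0,0,40]
    - [0,0,0,0,0,0,20]
    - [0,0,0,0,0,0,5]
    - [0,0,0,0,0,0,5]
    - [0,0,0,0,0,0,5]
    - [0,0,0,0,0,0,5]
    - [0,0,0,0,0,0,5]
    - [0,0,0,0,0,0,5]
    - [0,0,0,0,0,0,5]
    - [0,0,0,0,0,0,5]
  force: 25

```text
t: 6.15
tool_pos: [0.4778, -0.1604, 0.1326]
orientation: [-2.437, -1.982, 0.0]
force: [-0.0, -0.8, -1.1]
opening: 0.0158
gripper_force: 25.0
```

>>> move_arm:
  plan:
    - [0,0,0,0,0,-0.4,5]
    - [0,0,0,0,0,-0.8,5]
    - [0,0,0,0,0,-1,5]
    - [0,0,0,0,0,-1,5]
    - [0,0,0,0,0,-1,5]
    - [0,0,0,0,0,-1,5]
    - [0,0,0,0,0,-1,5]
    - [0,0,0,0,0,-1,5]
    - [0,0,0,0,0,-0.8,5]
    - [0,0,0,0,0,-0.6,5]

```text
t: 7.15
tool_pos: [0.478, -0.1605, 0.3501]
orientation: [2.436, 1.981, 0.002]
force: [0.8, 0.4, -0.3]
opening: 0.0153
gripper_force: 25.0
```

```bash
python3 - <<'E'
from h import *
c=cam('scene'); cv2.imwrite('pics/s2.png',c['frame'][...,::-1]); s=read_state(); print(s['tool_pos'],s['opening'],s['gripper_force'])
R=cv2.Rodrigues(s['orientation'])[0]
print(((R.T@(np.array([.5344,.1745,.3426])-s['tool_pos']))/.025).round(2))
P=cloud(c); hsv=cv2.cvtColor(c['frame'],cv2.COLOR_RGB2HSV)
m=(hsv[...,0]>105)&(hsv[...,0]<130)&(hsv[...,1]>120)&(np.hypot(P[...,0]-.4776,P[...,1]+.161)<.03)&(P[...,2]>.1)
p=P[m];print(len(p),p.min(0),p.max(0))
for a in np.arange(.2,.36,.03):
    q=p[abs(p[:,2]-a)<.015]
    if len(q): print(a,q[:,:2].min(0),q[:,:2].max(0))
E
```

```text
[ 0.4785724  -0.16073048  0.35229619] 0.015484600206137535 24.99481483362615
[13.58 -0.55  0.37]
592 [ 0.46439205 -0.17857684  0.22666381] [ 0.5032744  -0.13460734  0.49664002]
0.23 [ 0.478286   -0.16940143] [ 0.48832659 -0.15496144]
0.26 [ 0.48153425 -0.16944524] [ 0.48765875 -0.15435768]
0.29000000000000004 [ 0.47996782 -0.16958111] [ 0.48835702 -0.1543927 ]
0.32 [ 0.47874967 -0.16937453] [ 0.48832038 -0.15449729]
0.35 [ 0.47215637 -0.15643541] [ 0.49799022 -0.15376736]
```

View pics/s2.png

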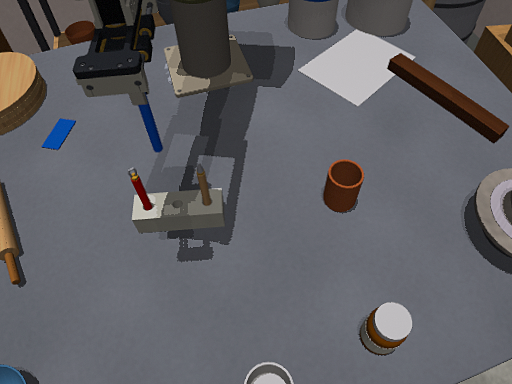

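Blue tool hangs vertical in the gripper (145–160, 100–150), its hole in the block at (178,205) is empty, and red and plain still stand. Carrying it over the crock.

>>> move_arm:
  plan:
    - [0,0,0,0.6,-0.05,0,5]
    - [0,0,0,1,-0.05,0,5]
    - [0,0,0,1,-0.05,0,5]
    - [0,0,0,1,-0.05,0,5]
    - [0,0,0,1,-0.05,0,5]
    - [0,0,0,1,-0.05,0,5]
    - [0,0,0,1,-0.05,0,5]
    - [0,0,0,1,-0.05,0,5]
    - [0,0,0,1,-0.05,0,5]
    - [0,0,0,1,-0.05,0,5]

```text
t: 8.2
tool_pos: [0.5136, 0.0792, 0.3458]
orientation: [-2.436, -1.981, 0.003]
force: [0.5, 0.4, -0.4]
opening: 0.0154
gripper_force: 25.0
```

>>> move_arm:
  plan:
    - [0,0,0,1,-0.05,0,5]
    - [0,0,0,1,-0.05,0,5]
    - [0,0,0,1,0,0,5]
    - [0,0,0,0.7,0,0,5]
    - [0,0,0,0.3,0,0,5]
    - [0,0,0,0,0,0.7,5]
    - [0,0,0,0,0,0.7,5]
    - [0,0,0,0,0,0.6,5]
    - [0,0,0,0,0,0,5]
    - [0,0,0,0,0,0,5]

```text
t: 9.2
tool_pos: [0.5323, 0.1752, 0.2975]
orientation: [-2.438, -1.981, 0.001]
force: [-0.4, 1.6, 0.1]
opening: 0.0157
gripper_force: 25.0
```

```bash
python3 - <<'E'
from h import *
c=cam('scene'); cv2.imwrite('pics/s3.png',c['frame'][100:260,230:470,::-1].repeat(3,0).repeat(3,1)); s=read_state(); print(s['tool_pos'],s['opening'],s['gripper_force'])
R=cv2.Rodrigues(s['orientation'])[0]
print(((R.T@(np.array([.5344,.1745,.129])-s['tool_pos']))/.025).round(2))
P=cloud(c); hsv=cv2.cvtColor(c['frame'],cv2.COLOR_RGB2HSV)
m=(hsv[...,0]>105)&(hsv[...,0]<130)&(hsv[...,1]>120)&(np.hypot(P[...,0]-.535,P[...,1]-.1745)<.03)&(P[...,2]>.1)
p=P[m];print(len(p),p.min(0),p.max(0))
for a in np.arange(.17,.3,.03):
    q=p[abs(p[:,2]-a)<.015]
    if len(q): print(a,q[:,:2].min(0),q[:,:2].max(0))
E
```

```text
[0.53265303 0.17532644 0.29835675] 0.015928863209174245 24.994924552738667
[-0.02  0.07  6.77]
519 [0.51184179 0.14823862 0.17602857] [0.56482808 0.19101198 0.4718462 ]
0.17 [0.52919012 0.16529495] [0.54203304 0.17633978]
0.2 [0.52842972 0.16552194] [0.54213102 0.17655203]
0.23 [0.5292433  0.16518141] [0.54234958 0.17891035]
0.26 [0.53015693 0.16467937] [0.54200654 0.17894446]
0.29000000000000004 [0.5246333  0.16196323] [0.54269753 0.17712639]
```

View pics/s3.png

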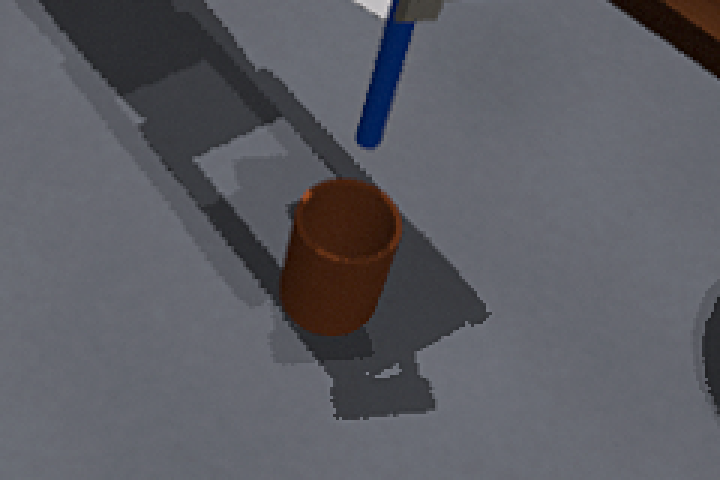

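The tool hangs upright with its foot at crop (368,145), over the open crock mouth at (348,220), and the axes agree within about 3 mm. Lowering.

>>> move_arm:
  plan:
    - [0,0,0,0.06,0,0.6,5]
    - [0,0,0,0,0,0.8,5]
    - [0,0,0,0,0,0.8,5]
    - [0,0,0,0,0,0.8,5]
    - [0,0,0,0,0,0.8,5]
    - [0,0,0,0,0,0.8,5]
    - [0,0,0,0,0,0.6,5]
    - [0,0,0,0,0,0.5,5]
    - [0,0,0,0,0,0.4,5]
    - [0,0,0,0,0,0.2,5]

```text
t: 10.25
tool_pos: [0.5325, 0.1769, 0.1392]
orientation: [-2.437, -1.982, 0.001]
force: [0.6, 0.2, -1.1]
opening: 0.0154
gripper_force: 25.0
```

>>> move_arm:
  plan:
    - [0,0,0,0,0,0.1,5]
    - [0,0,0,0,0,0.1,5]
    - [0,0,0,0,0,0.1,5]
    - [0,0,0,0,0,0,5]
    - [0,0,0,0,0,0,5]
    - [0,0,0,0,0,0,5]
    - [0,0,0,0,0,0,5]
    - [0,0,0,0,0,0,5]
    - [0,0,0,0,0,0,5]
    - [0,0,0,0,0,0,5]

```text
t: 11.25
tool_pos: [0.5328, 0.177, 0.1327]
orientation: [2.437, 1.982, 0.0]
force: [-0.6, 0.2, -1.2]
opening: 0.0152
gripper_force: 25.0
```

>>> move_arm:
  plan:
    - [0,0,0,0,0,0.08,5]
    - [0,0,0,0,0,0.08,5]
    - [0,0,0,0,0,0,5]
    - [0,0,0,0,0,0,17]
    - [0,0,0,0,0,0,20]
    - [0,0,0,0,0,0,24]
    - [0,0,0,0,0,0,28]
    - [0,0,0,0,0,0,32]
    - [0,0,0,0,0,0,36]
    - [0,0,0,0,0,0,40]

```text
t: 12.25
tool_pos: [0.5328, 0.177, 0.1286]
orientation: [2.437, 1.982, 0.0]
force: [0.1, 0.5, 0.9]
opening: 0.0387
gripper_force: 0.0
```

>>> move_arm:
  plan:
    - [0,0,0,0,0,0,46]
    - [0,0,0,0,0,0,52]
    - [0,0,0,0,0,0,58]
    - [0,0,0,0,0,0,64]
    - [0,0,0,0,0,0,70]
    - [0,0,0,0,0,0,76]
    - [0,0,0,0,0,0,82]
    - [0,0,0,0,0,0,88]
    - [0,0,0,0,0,0,93]
    - [0,0,0,0,0,0,93]

```text
t: 13.25
tool_pos: [0.5327, 0.177, 0.1286]
orientation: [-2.437, -1.982, 0.0]
force: [-0.6, -0.2, 0.5]
opening: 0.0924
gripper_force: 0.0
```

```bash
python3 - <<'E'
from h import *
c=cam('scene'); cv2.imwrite('pics/s4.png',c['frame'][40:240,230:470,::-1].repeat(3,0).repeat(3,1)); s=read_state(); print(s['tool_pos'],s['opening'],s['gripper_force'],s['force'])
E
```

```text
[0.53276206 0.17697407 0.12862717] 0.09289153782527004 0.0 [ 0.05433648  0.35708036 -0.19279815]
```

View pics/s4.png

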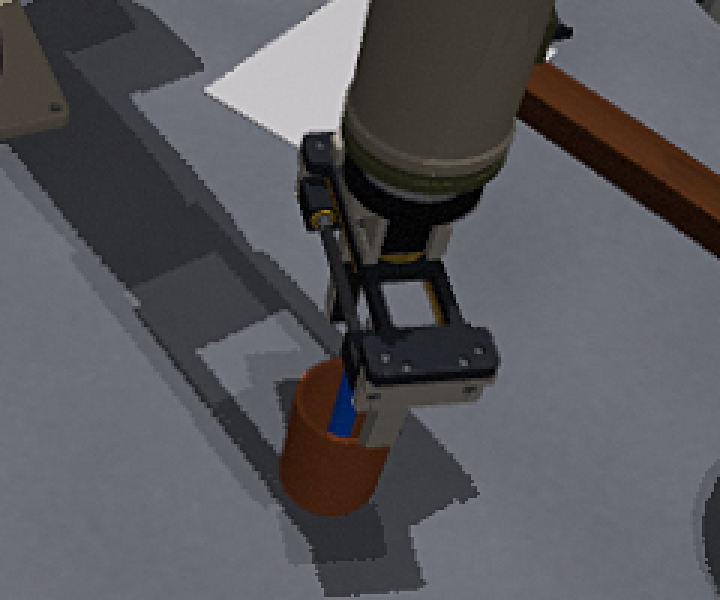

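The tool stands in the crock (blue handle at crop (345,410)), the fingers are open and the crock is upright. Lifting away slowly.

>>> move_arm:
  plan:
    - [0,0,0,0,0,-0.2,93]
    - [0,0,0,0,0,-0.2,93]
    - [0,0,0,0,0,-0.3,93]
    - [0,0,0,0,0,-0.4,93]
    - [0,0,0,0,0,-0.4,93]
    - [0,0,0,0,0,-0.4,93]
    - [0,0,0,0,0,-0.4,93]
    - [0,0,0,0,0,-0.4,93]
    - [0,0,0,0,0,-0.5,93]
    - [0,0,0,0,0,-0.5,93]

```text
t: 14.3
tool_pos: [0.5327, 0.177, 0.2222]
orientation: [-2.437, -1.982, 0.0]
force: [-0.2, -0.1, -0.6]
opening: 0.0928
gripper_force: 0.0
```

>>> move_arm:
  plan:
    - [0,0,0,0,0,-0.6,93]
    - [0,0,0,0,0,-0.6,93]
    - [0,0,0,0,0,-0.6,93]
    - [0,0,0,0,0,-0.6,93]
    - [0,0,0,0,0,-0.6,93]
    - [0,0,0,0,0,-0.4,93]
    - [0,0,0,0,0,0,93]
    - [0,0,0,0,0,0,93]
    - [0,0,0,0,0,0,93]
    - [0,0,0,0,0,0,93]

```text
t: 15.3
tool_pos: [0.5324, 0.1769, 0.3051]
orientation: [-2.437, -1.982, 0.002]
force: [0.8, -0.0, -0.0]
opening: 0.0926
gripper_force: 0.0
```

```bash
python3 - <<'E'
from h import *
c=cam('scene'); cv2.imwrite('pics/s5.png',c['frame'][...,::-1]); s=read_state(); print(s['t'],s['tool_pos'],s['force'])
P=cloud(c); hsv=cv2.cvtColor(c['frame'],cv2.COLOR_RGB2HSV); H,S=hsv[...,0],hsv[...,1]
d=np.hypot(P[...,0]-.5344,P[...,1]-.1745)
m=(H>105)&(H<130)&(S>120)&(d<.07)&(P[...,2]>.03)&(P[...,2]<.18); p=P[m]; print(len(p))
mu=p.mean(0); a=np.linalg.svd(p-mu)[2][0]; print('blue',mu,p[:,2].max(),'tilt',np.degrees(np.arccos(abs(a[2]))),a)
m=(abs(P[...,2]-.094)<.006)&(S>100)&(d<.05)&((H<20)|(H>170)); print('crock rim',P[m].min(0),P[m].max(0),P[m][:,:2].mean(0))
E
```

```text
15.35 [0.53240914 0.17687524 0.30522898] [-0.13922977 -0.00192371  0.10020441]
220
blue [0.53763526 0.1717836  0.10615135] 0.14736686794295942 tilt 0.3849444352217577 [ 0.00633512 -0.00223706 -0.99997743]
crock rim [0.50027189 0.13801719 0.088085  ] [0.57055999 0.20993905 0.09760332] [0.53966874 0.17133878]
```

View pics/s5.png

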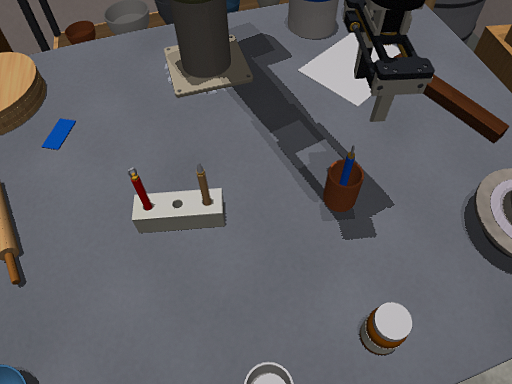

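The blue tool stands upright in the crock at (347,170), tilted 0.4° with its handle top at 147 mm. The crock, red and plain tools are undisturbed, and the gripper is clear.

```bash
python3 -c "
from plant import close_job
print(close_job())"
```

```text
the job is handed in; nothing more can be done
None
```

The blue loop tool is standing head up in the terracotta crock, the red and plain tools are still in the block, and the job is handed in at about 15 s on the robot's clock; no verdict came back.

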